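# Tap the block down onto its parallels in the vise

### The job

The aluminium block clamped in the small vise sits too high, so the two thin parallels beneath it still slide loose. Take the thick flat-ended tapping bar and tap the block down with the bar's foot, not with the fingers, until it is seated on the parallels and goes no further; then stand the bar upright on the bench again and let go. Leave the pointed punch standing where it is.

Things in the scene. Friction and masses are not known exactly. Their poses are not given: they have to be found in the camera images.
- tap_bar: tapping bar: loose plain round bar, 30 mm diameter, 100 mm tall, both ends flat, aluminium with a 12 mm grey nylon foot, about 0.2 kg; it stands upright on the bench. Origin at the centre of its foot, z up along the bar.
- work_block: workpiece: aluminium block, 40 mm (x, between the jaws) by 90 mm (y) by 30 mm high, held between the vise jaws. Origin at the centre of its underside, so its flat top is 30 mm above the origin. It can only slide straight up and down in the vise: it gives way at about 9 N of push, and stays where it is left. At the start its underside is 46 to 52 mm above the bench; seated on the parallels, where it stops firmly, its underside is 38 mm and its top 68 mm above the bench.
- vise: small grey machine vise bolted to the bench, about 160 mm long (x, with the screw and T-handle at its -x end, towards the robot) by 93 mm over its bolt lugs (y; the jaws are 76 mm wide); jaw tops 58 mm above the bench, bed 22 mm above it. Origin on the bench beneath the middle of the block. Two loose steel parallels (6 x 104 x 16 mm high) stand on edge on the bed, one along each jaw, under the block, and stick out at both sides.
- punch: bystander: steel drift punch standing upright on its butt, tapered tip up, 20 mm diameter, 100 mm tall. Origin at the centre of its butt.
Things that resemble listed ones, but are neither listed nor needed, are in the scene too. There is more than one size of the tap_bar; the one meant has the size given above. There is more than one size of the vise; the job needs the larger.

How it is judged:
By the outcome, as a careful person would: the job done as asked, in the order asked, and still so for the second after the job is handed in, with the robot touching nothing.
It also fails if it takes over 40 s, if anything falls off the work surface, if the arm or the gripper's body presses on something with over 40 N, if the wrist force passes 120 N, or if a joint passes its speed limit or range.

### The arm

A 6-joint arm with a two-finger parallel gripper is mounted at the origin on a cart in front of the work surface, level with it; the furniture and walls round the work are solid. World frame = base frame: x ahead of the robot, y to its left, z up, the work surface at z = 0. Lengths are in m, angles in rad, forces in N, time in s.
With the tool pointing down it reaches from about 0.225 to 0.875 m from the base axis. Payload 3.4 kg.
Tool frame: the origin (TCP) lies between the finger pads; the fingertips stand 19 mm ahead of it and the grasp point (between the pads) is the TCP; z points along the fingers, y is the line along which they close (so a half turn about z gives the same grasp; the last joint's range is limited). The gripper opens to 85 mm and grips with 20 to 120 N. Pads are 22 mm wide; open, the fingers measure 114 mm over their backs; the gripper's body (76 mm by 85 mm) begins 54 mm behind the grasp point. The pads swing forward as they close: fully open they stand 13 mm farther back than shut.
Start: joints at [-1.352, 0.276, 1.505, -0, 1.361, -0.121], TCP at [0.192, -0.542, 0.25] pointing down, gripper open.
Joint ranges: [-2.89, 2.89], [-0.75, 2.08], [0.22, 2.7], [-1.18, 4.32], [0.11, 2.71], [-2.7, 2.7]. Speed limits (rad/s): [2.57, 2.57, 3.14, 3.14, 3.14, 3.14].

### API

Orientations are given as a unit quaternion [w, x, y, z].
In Python, from rig import get_state, imaging, ticket gives the robot as it stands. The module is installed in compiled form; this text tells all that it offers.
- The arm moves only by the shell command python3 -m inch 'ROWS' [FORCE]. ROWS is JSON, a list of rows, each an object with "claw": the opening, from -1 (shut) to 1 (fully open); "travel": the shift along the world's x, y, z in units of 200 mm (1.0 is 200 mm), a list of three; "turn": the turn about the world's z in units of 180 degrees (1.0 is 180 degrees). A call has 1 to 5 rows; each row is the pose to reach, as a shift and turn from the pose commanded when the call began, turning the shorter way round; what a row does not reach only later rows make up. A row lasts 1/10 s, in which the tool goes at most 50 mm and 8.59 degrees, less where a joint would pass 70% of its speed; a pose out of reach is approached as far as the arm can. A call with a number of a shift or a turn outside -1 to 1 is refused whole. A call with a gripper value outside its range is refused whole. The fingers move at their own pace and stop on an object; FORCE is the grip in N (left out, the last holds). Time passes only in rows, so rows that repeat a pose let the fingers close. It gives the time, the measured TCP pose, the force, the opening and the grip force at its end, in the units of the state.
- get_state(): the state, without advancing time (a new reading comes with each control period).
- imaging.get_image(name): name is "side" or "top" or "wrist"; returns the picture (420x560x3 uint8, red, green, blue); there is no depth.
- imaging.camera_params(name): a dict with "camera_matrix" (3x3 intrinsics, pixels), "cam_to_world" (4x4, takes a point from camera to world coordinates); the wrist camera has in their place "T_tool_cam" (4x4, takes a point from camera to tool coordinates, whose origin is the TCP and whose axes are the flange's). Camera axes: x right, y down, z forward; pixel columns grow to the right and rows downward; lengths in m; the calibration is good to about 2 mm. The wrist camera is an equidistant fisheye: a pixel r from the principal point sees the ray r / f radians off the axis. A picture is of the moment at which its call begins: read the wrist's pose just before it. camera_params takes no time and is no camera call.
- ticket.sign_off(): hands the job in; it is judged then, once.
The state is a dict: "clock": time; "qpos": joint angles; "qd": joint speeds; "effort": joint torques, N m; "position": TCP position; "ee_rot": TCP orientation; "contact_force": force on the tool from outside, world axes, zero at the start; "moment": the same for the moment, N m; "width": finger opening in m; "gripper_force": force on a finger pad.
Only numpy, scipy, OpenCV 4.12 (cv2) and the standard library are available. Lean on these libraries where they do the work, as an engineer would, in place of code of your own. Each camera call takes 0.05 s, during which the arm holds its last target. There are 200 camera calls.

## Working session

There is one attempt and no reset: what is moved stays moved. The work goes in short steps, Python scripts to look and compute and a shell command to move; the robot and the scene stay as the last step left them, time stands still between calls to the robot, and variables do not carry over. Pictures are saved under pics/ and viewed, at most 10 in all, crops included, and the job is handed in when it is done.

```bash
mkdir -p pics; cat > h.py <<'E'
import numpy as np, cv2
from rig import get_state, imaging
def save(n,f,crop=None,s=1):
    im=imaging.get_image(n)[:,:,::-1]; cv2.imwrite('pics/raw_'+f,im)
    if crop: x0,y0,x1,y1=crop; im=im[y0:y1,x0:x1]
    cv2.imwrite('pics/'+f,cv2.resize(im,None,fx=s,fy=s,interpolation=cv2.INTER_CUBIC))
def px2w(n,u,v,z):
    p=imaging.camera_params(n);K=np.array(p['camera_matrix']);T=np.array(p['cam_to_world'])
    d=T[:3,:3]@np.linalg.solve(K,[u,v,1]);o=T[:3,3];return o+d*(z-o[2])/d[2]
def w2px(n,P):
    p=imaging.camera_params(n);K=np.array(p['camera_matrix']);T=np.array(p['cam_to_world'])
    c=K@(T[:3,:3].T@(np.array(P)-T[:3,3]));return c[:2]/c[2]
E
python3 - <<'E'
from h import *
save('top','top1.png',None,1.4);save('side','side1.png',None,1.4)
for n in('top','side'):print(np.array(imaging.camera_params(n)['cam_to_world']).round(3).tolist(),imaging.camera_params(n)['camera_matrix'])
s=get_state();print(s['position'],s['ee_rot'],s['width'],s['clock'])
E
```

```text
[[-0.016, -0.986, 0.164, 0.335], [-1.0, 0.016, -0.006, 0.003], [0.003, -0.164, -0.986, 1.113], [0.0, 0.0, 0.0, 1.0]] [[458.68107363   0.         269.39867917]
 [  0.         458.68107363 210.69873078]
 [  0.           0.           1.        ]]
[[-0.972, -0.121, 0.2, 0.322], [-0.234, 0.475, -0.848, 0.734], [0.008, -0.872, -0.49, 0.486], [0.0, 0.0, 0.0, 1.0]] [[383.09091321   0.         282.21393199]
 [  0.         383.09091321 216.06693828]
 [  0.           0.           1.        ]]
[ 0.19154683 -0.54167402  0.2495212 ] [-8.40791959e-04  9.85604779e-01  1.69063628e-01 -3.95676626e-05] 0.08542621543357436 0.1
```

View pics/top1.png

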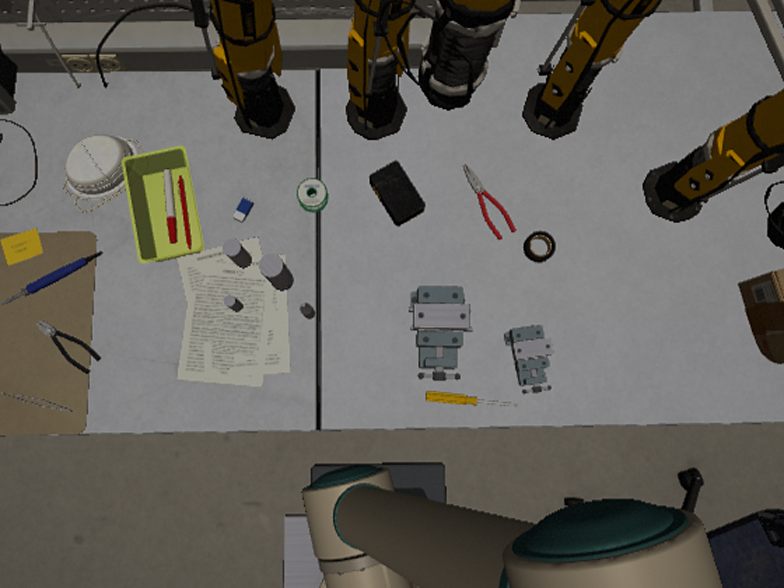

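View pics/side1.png

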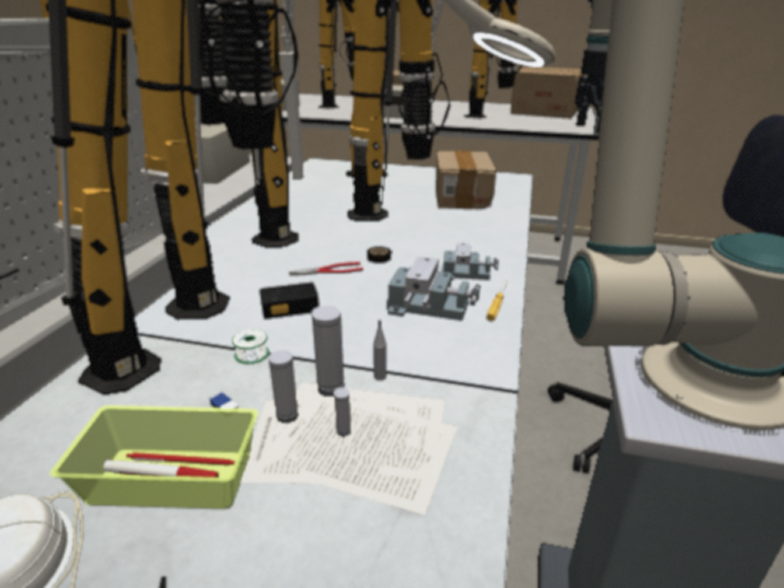

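The top view has three candidate bars: A (272,270) large, B (237,253) medium and C (232,302) small. The punch is at (308,310) and the larger vise at (440,318). I'll measure the bars in an enlarged crop.

```bash
python3 - <<'E'
from h import *
a=cv2.imread('pics/raw_top1.png')[160:240,150:235];b=cv2.imread('pics/raw_side1.png')[210:320,185:285]
c=cv2.imread('pics/raw_top1.png')[195:280,285:345]
r=lambda i,s:cv2.resize(i,None,fx=s,fy=s,interpolation=cv2.INTER_CUBIC)
A,C,B=r(a,4),r(c,4),r(b,4)
H=max(x.shape[0] for x in(A,B,C))
S=lambda x:np.pad(x,((0,H-x.shape[0]),(0,0),(0,0)))
A=S(A);B=S(B)
o=np.hstack([A,B]);print(o.shape);cv2.imwrite('pics/crop1.png',o)
cv2.imwrite('pics/crop2.png',r(c,7))
E
```

```text
(440, 740, 3)
```

View pics/crop1.png

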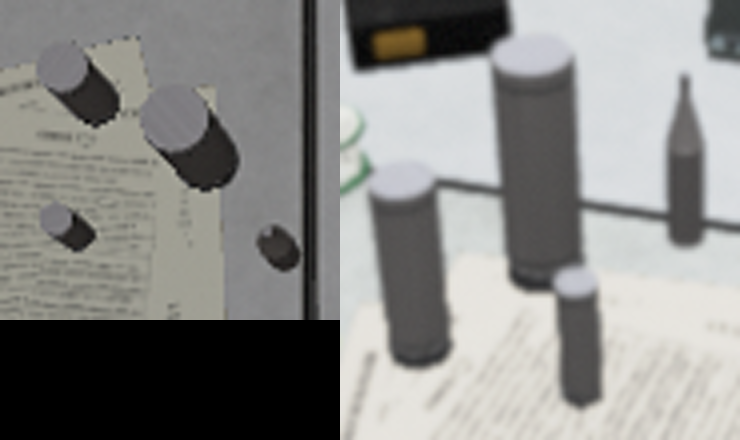

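View pics/crop2.png

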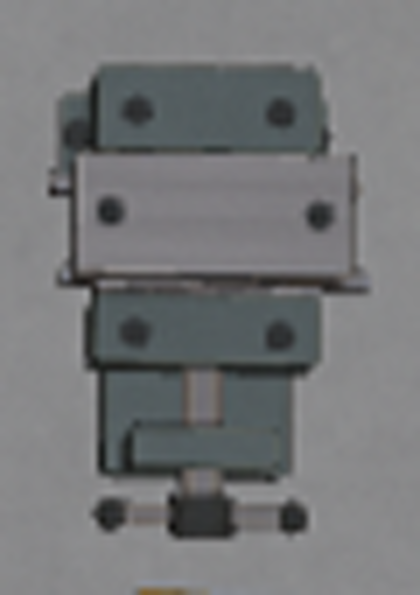

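```bash
python3 - <<'E'
from h import *
for nm,u,v in(('A',193.7,189.5),('B',166.2,176.7),('C',164,214.7)):print(nm,px2w('top',u,v,.1).round(4))
print('Bside top',px2w('side',201,255.3,.1).round(4),'bot',px2w('side',205.2,298,0).round(4))
B=px2w('top',166.2,176.7,.1);print('pred bottom top-cam',(w2px('top',[*B[:2],0])-[150,160])*4,' side bottom',(w2px('side',[*B[:2],0])-[185,210])*4+[340,0],'side top',(w2px('side',B)-[185,210])*4+[340,0])
for d in(28,30,33):print(d,d/1000*458.7/1.02*4)
for u,v in((75,153),(355,153),(355,275),(73,275),(214,214)):print('blk',px2w('top',285+u/7,195+v/7,.079).round(4))
print('punch',px2w('top',216.5,217.5,.1).round(4), 'butt',px2w('top',150+284/4,160+252/4,0).round(4))
print(px2w('side',185+(685-340)/4,210+236/4,0))
E
```

```text
A [0.5547 0.1671 0.1   ]
B [0.5854 0.2297 0.1   ]
C [0.4982 0.2329 0.1   ]
Bside top [0.5834 0.2355 0.1   ] bot [ 0.5866  0.2324 -0.    ]
pred bottom top-cam [100.11082484 104.98824666]  side bottom [425.5830188  348.74667609] side top [405.19419354 173.14513153]
28 50.36705882352941
30 53.96470588235294
33 59.361176470588234
blk [ 0.4918 -0.0627  0.079 ]
blk [ 0.4904 -0.154   0.079 ]
blk [ 0.4504 -0.1524  0.079 ]
blk [ 0.4519 -0.0611  0.079 ]
blk [ 0.4711 -0.1074  0.079 ]
punch [0.49   0.1156 0.1   ] butt [0.4915 0.1156 0.    ]
[0.48972399 0.11633196 0.        ]
```

B is the 30 × 100 mm tapping bar: it measures about 29 mm across, and its predicted foot position matches the image. A is about 38 mm across and C about 17 mm. B stands at about (0.585, 0.231), and the fingers should close along roughly 155° so they stay clear of A.

```bash
python3 -m inch '[{"claw":1,"travel":[0.08,0.18,0],"turn":0.03},{"claw":1,"travel":[0.18,0.38,0],"turn":0.06},{"claw":1,"travel":[0.28,0.58,0],"turn":0.09},{"claw":1,"travel":[0.38,0.78,0],"turn":0.11},{"claw":1,"travel":[0.48,0.98,0],"turn":0.13}]' 40
python3 -m inch '[{"claw":1,"travel":[0.1,0.2,0],"turn":0.03},{"claw":1,"travel":[0.2,0.4,0],"turn":0.06},{"claw":1,"travel":[0.3,0.6,0],"turn":0.09},{"claw":1,"travel":[0.4,0.8,0],"turn":0.11},{"claw":1,"travel":[0.5,0.98,0],"turn":0.12}]'
python3 -m inch '[{"claw":1,"travel":[0.1,0.2,0],"turn":0},{"claw":1,"travel":[0.2,0.4,0],"turn":0},{"claw":1,"travel":[0.3,0.6,0],"turn":0},{"claw":1,"travel":[0.4,0.8,0],"turn":0},{"claw":1,"travel":[0.5,0.98,0],"turn":0}]'
python3 -m inch '[{"claw":1,"travel":[0.1,0.2,0],"turn":0},{"claw":1,"travel":[0.2,0.4,0],"turn":0},{"claw":1,"travel":[0.3,0.6,0],"turn":0},{"claw":1,"travel":[0.4,0.7,0],"turn":0},{"claw":1,"travel":[0.45,0.75,0],"turn":0}]'
```

```text
clock: 0.6
position: [0.288, -0.3443, 0.25]
ee_rot: [-0.0, 0.93, 0.366, 0.0]
contact_force: [1.0, 0.2, 0.7]
width: 0.0854
gripper_force: 0.0
clock: 1.1
position: [0.3877, -0.148, 0.2502]
ee_rot: [-0.0, 0.845, 0.534, 0.0]
contact_force: [0.7, 0.3, 0.7]
width: 0.0855
gripper_force: 0.0
clock: 1.6
position: [0.4878, 0.048, 0.2501]
ee_rot: [-0.0, 0.846, 0.534, -0.0]
contact_force: [1.2, -0.8, 0.2]
width: 0.0854
gripper_force: 0.0
clock: 2.1
position: [0.5786, 0.198, 0.2494]
ee_rot: [-0.0, 0.845, 0.534, -0.0]
contact_force: [0.6, -0.3, 0.1]
width: 0.0857
gripper_force: 0.0
```

```bash
python3 - <<'E'
from h import *
from scipy.spatial.transform import Rotation as R
s=get_state();save('wrist','w1.png',None,1.4)
p=imaging.camera_params('wrist');print(p)
K=np.array(p['camera_matrix']);q=s['ee_rot'];T=np.eye(4);T[:3,:3]=R.from_quat([*q[1:],q[0]]).as_matrix();T[:3,3]=s['position'];T=T@np.array(p['T_tool_cam'])
def pr(P):
    c=T[:3,:3].T@(np.array(P)-T[:3,3]);th=np.arctan2(np.hypot(*c[:2]),c[2]);d=c[:2]/np.hypot(*c[:2]);return (K[:2,2]+K[0,0]*th*d)*1.4
for P in([.585,.231,.1],[.585,.231,0],[.5547,.1671,.12]):print(P,pr(P).round(1))
for a in np.arange(0,360,45):print(pr([.585+.015*np.cos(np.radians(a)),.231+.015*np.sin(np.radians(a)),.1]).round(0),end='')
E
```

```text
{'camera_matrix': array([[325.1922621 ,   0.        , 283.90960653],
       [  0.        , 325.1922621 , 206.55589239],
       [  0.        ,   0.        ,   1.        ]]), 'T_tool_cam': array([[ 8.22171304e-04, -9.65639949e-01, -2.59882305e-01,
         6.58415392e-02],
       [ 9.99999283e-01,  1.02024769e-03, -6.27288619e-04,
         5.47646120e-05],
       [ 8.70879271e-04, -2.59881603e-01,  9.65640096e-01,
        -1.22930749e-01],
       [ 0.00000000e+00,  0.00000000e+00,  0.00000000e+00,
         1.00000000e+00]])}
[0.585, 0.231, 0.1] [383.8 224.8]
[0.585, 0.231, 0] [387.6 210. ]
[0.5547, 0.1671, 0.12] [383.7 347.4]
[406. 214.][392. 201.][373. 202.][360. 217.][361. 235.][376. 248.][395. 247.][407. 233.]
```

View pics/w1.png

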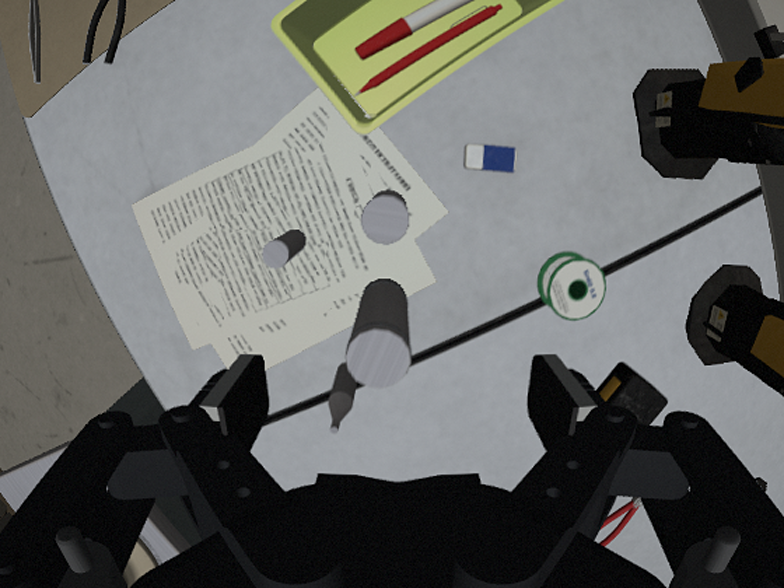

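The wrist view shows the medium bar's top at (385,219), 47 px wide. That matches the 45–47 px expected for 30 mm at 0.1 m height, so B is confirmed. Refined position is (0.586, 0.233).

```bash
python3 -m inch '[{"claw":1,"travel":[0.037,0.175,0],"turn":0},{"claw":1,"travel":[0.037,0.175,-0.15],"turn":0},{"claw":1,"travel":[0.037,0.175,-0.35],"turn":0},{"claw":1,"travel":[0.037,0.175,-0.55],"turn":0},{"claw":1,"travel":[0.037,0.175,-0.7],"turn":0}]'
python3 -m inch '[{"claw":1,"travel":[0,0,-0.1],"turn":0},{"claw":1,"travel":[0,0,-0.17],"turn":0},{"claw":0.2,"travel":[0,0,-0.17],"turn":0},{"claw":0,"travel":[0,0,-0.17],"turn":0},{"claw":-0.2,"travel":[0,0,-0.17],"turn":0}]' 40
python3 -m inch '[{"claw":-1,"travel":[0,0,0],"turn":0},{"claw":-1,"travel":[0,0,0],"turn":0},{"claw":-1,"travel":[0,0,0],"turn":0},{"claw":-1,"travel":[0,0,0],"turn":0}]' 60
```

```text
clock: 2.65
position: [0.5831, 0.2289, 0.108]
ee_rot: [-0.0, 0.846, 0.533, -0.002]
contact_force: [0.3, -0.9, -0.2]
width: 0.0852
gripper_force: 0.0
clock: 3.15
position: [0.5861, 0.2308, 0.0779]
ee_rot: [0.0, 0.846, 0.533, 0.001]
contact_force: [-0.5, 1.0, -0.4]
width: 0.044
gripper_force: 0.0
clock: 3.55
position: [0.5859, 0.2311, 0.078]
ee_rot: [0.001, 0.846, 0.533, 0.001]
contact_force: [-1.0, -0.4, 6.2]
width: 0.0285
gripper_force: 58.9
```

```bash
python3 -m inch '[{"claw":-1,"travel":[0,0,0.1],"turn":0},{"claw":-1,"travel":[0,0,0.3],"turn":0},{"claw":-1,"travel":[0,0,0.5],"turn":0},{"claw":-1,"travel":[0,0,0.7],"turn":0},{"claw":-1,"travel":[0,0,0.85],"turn":0}]'
python3 -m inch '[{"claw":-1,"travel":[-0.06,-0.2,0],"turn":0},{"claw":-1,"travel":[-0.12,-0.4,0],"turn":0},{"claw":-1,"travel":[-0.18,-0.6,0],"turn":0},{"claw":-1,"travel":[-0.24,-0.8,0],"turn":0},{"claw":-1,"travel":[-0.3,-0.95,0],"turn":0}]'
python3 -m inch '[{"claw":-1,"travel":[-0.06,-0.2,0],"turn":0},{"claw":-1,"travel":[-0.12,-0.4,0],"turn":0},{"claw":-1,"travel":[-0.18,-0.6,0],"turn":0},{"claw":-1,"travel":[-0.275,-0.74,0],"turn":0},{"claw":-1,"travel":[-0.275,-0.74,0],"turn":0}]'
python3 - <<'E'
from h import *
save('wrist','w2.png',None,1.4);save('side','s2.png',(150,100,430,310),2.8)
s=get_state();print(s['position'],s['width'],s['contact_force'])
for a in range(0,360,60):
  for z in(s['position'][2]-.078,):print(((w2px('side',[s['position'][0]+.015*np.cos(np.radians(a)),s['position'][1]+.015*np.sin(np.radians(a)),z])-[150,100])*2.8).round(),end='')
E
```

```text
clock: 4.05
position: [0.5853, 0.231, 0.2488]
ee_rot: [0.0, 0.846, 0.533, 0.001]
contact_force: [1.1, 0.5, -3.1]
width: 0.0286
gripper_force: 59.5
clock: 4.55
position: [0.5238, 0.0388, 0.2459]
ee_rot: [0.0, 0.846, 0.533, -0.001]
contact_force: [-0.2, 1.0, -2.3]
width: 0.0284
gripper_force: 59.5
clock: 5.05
position: [0.4674, -0.11, 0.2459]
ee_rot: [-0.0, 0.847, 0.532, -0.002]
contact_force: [0.5, 0.4, -2.4]
width: 0.0284
gripper_force: 59.6
[ 0.46956765 -0.10731155  0.24615882] 0.02886671770342592 [ 0.49259688  0.0885268  -1.97905518]
[413. 156.][419. 162.][436. 164.][448. 159.][442. 153.][425. 152.]
```

View pics/s2.png

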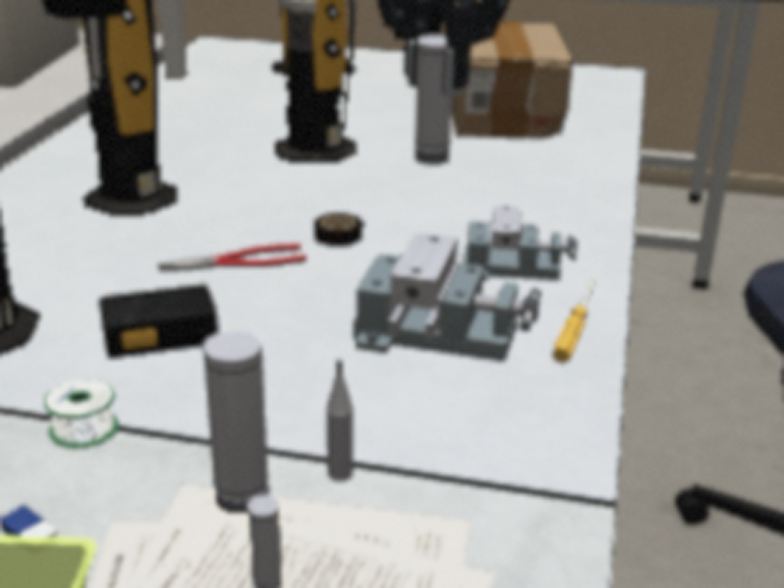

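View pics/w2.png

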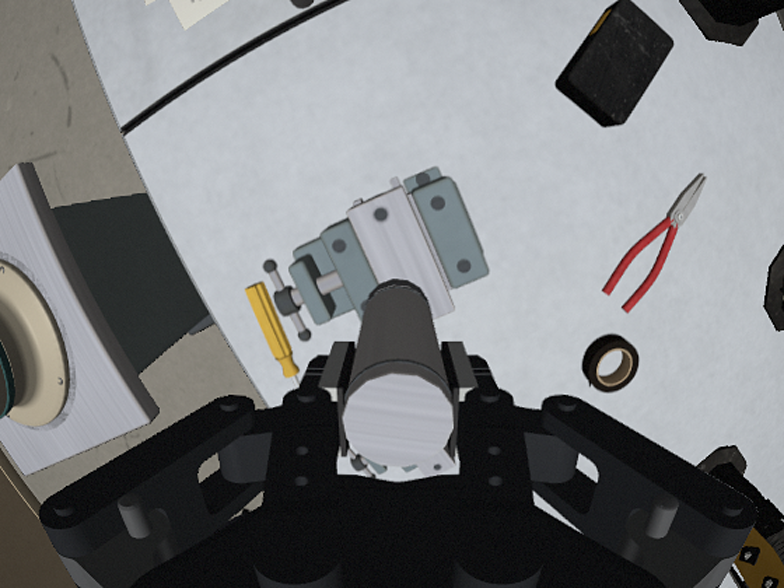

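```bash
python3 - <<'E'
from h import *
from scipy.spatial.transform import Rotation as R
for c in((425,235),(457,242),(393,272),(426,256)):print(px2w('side',150+c[0]/2.8,100+c[1]/2.8,.079).round(4))
s=get_state();p=imaging.camera_params('wrist');K=np.array(p['camera_matrix']);q=s['ee_rot'];T=np.eye(4);T[:3,:3]=R.from_quat([*q[1:],q[0]]).as_matrix();T[:3,3]=s['position'];T=T@np.array(p['T_tool_cam'])
for u in((347,206),(400,187),(455,308),(401,257),(400,300)):
    r=(np.array(u)/1.4-K[:2,2]);n=np.hypot(*r);th=n/K[0,0];d=T[:3,:3]@np.array([*(r/n*np.sin(th)),np.cos(th)])
    z=.079 if u!=(400,300) else s['position'][2]-.078
    print(u,(T[:3,3]+d*(z-T[2,3])/d[2]).round(4))
E
```

```text
[ 0.4786 -0.1458  0.079 ]
[ 0.4479 -0.1381  0.079 ]
[ 0.4906 -0.0648  0.079 ]
[ 0.4694 -0.1026  0.079 ]
(347, 206) [ 0.4588 -0.0546  0.079 ]
(400, 187) [ 0.4945 -0.0585  0.079 ]
(455, 308) [ 0.4933 -0.1466  0.079 ]
(401, 257) [ 0.4756 -0.0996  0.079 ]
(400, 300) [ 0.4734 -0.1018  0.1682]
```

```bash
python3 -m inch '[{"claw":-1,"travel":[0.01,0.015,-0.1],"turn":0},{"claw":-1,"travel":[0.01,0.015,-0.25],"turn":0},{"claw":-1,"travel":[0.01,0.015,-0.35],"turn":0},{"claw":-1,"travel":[0.01,0.015,-0.4],"turn":0},{"claw":-1,"travel":[0.01,0.015,-0.4],"turn":0}]' 110
python3 -m inch '[{"claw":-1,"travel":[0,0,-0.01],"turn":0},{"claw":-1,"travel":[0,0,-0.02],"turn":0},{"claw":-1,"travel":[0,0,-0.03],"turn":0},{"claw":-1,"travel":[0,0,-0.04],"turn":0},{"claw":-1,"travel":[0,0,-0.04],"turn":0}]'
python3 -m inch '[{"claw":-1,"travel":[0,0,-0.01],"turn":0},{"claw":-1,"travel":[0,0,-0.02],"turn":0},{"claw":-1,"travel":[0,0,-0.02],"turn":0}]'
```

```text
clock: 5.65
position: [0.4716, -0.1029, 0.1651]
ee_rot: [-0.001, 0.845, 0.534, -0.001]
contact_force: [-0.4, 0.5, -0.9]
width: 0.0281
gripper_force: 108.6
clock: 6.15
position: [0.472, -0.1042, 0.1583]
ee_rot: [0.0, 0.846, 0.533, 0.0]
contact_force: [-0.5, -0.1, -2.1]
width: 0.0281
gripper_force: 108.6
clock: 6.45
position: [0.4721, -0.1042, 0.1553]
ee_rot: [0.0, 0.846, 0.533, 0.0]
contact_force: [-1.1, 0.7, 3.1]
width: 0.0278
gripper_force: 108.6
```

```bash
for i in 1 2; do python3 -m inch '[{"claw":-1,"travel":[0,0,-0.01],"turn":0},{"claw":-1,"travel":[0,0,-0.015],"turn":0},{"claw":-1,"travel":[0,0,-0.015],"turn":0}]'|egrep 'posi|contact'; done
```

```text
position: [0.4721, -0.1042, 0.1523]
contact_force: [-1.9, 0.9, 4.3]
position: [0.4721, -0.1042, 0.1493]
contact_force: [-2.0, 0.3, 5.0]
```

```bash
for i in 1 2 ; do python3 -m inch '[{"claw":-1,"travel":[0,0,-0.005],"turn":0},{"claw":-1,"travel":[0,0,-0.01],"turn":0},{"claw":-1,"travel":[0,0,-0.01],"turn":0}]'|egrep 'posi|contact'; done
```

```text
position: [0.4721, -0.1042, 0.1474]
contact_force: [-2.5, 0.5, 4.9]
position: [0.4721, -0.1042, 0.1461]
contact_force: [-3.7, 0.1, 11.7]
```

```bash
for i in 1 2 ; do python3 -m inch '[{"claw":-1,"travel":[0,0,-0.005],"turn":0},{"claw":-1,"travel":[0,0,-0.01],"turn":0},{"claw":-1,"travel":[0,0,-0.01],"turn":0}]'|egrep 'posi|contact'; done
```

```text
position: [0.4722, -0.1042, 0.146]
contact_force: [-6.4, 2.2, 24.0]
position: [0.4723, -0.1043, 0.1459]
contact_force: [-9.5, 2.9, 37.5]
```

The block stops firmly at the expected height (TCP 0.146, so the top is at 68 mm) with force rising to 37 N, so it is seated. Next I lift and return the bar to where it stood.

```bash
python3 -m inch '[{"claw":-1,"travel":[0,0,0.03],"turn":0},{"claw":-1,"travel":[0,0,0.12],"turn":0},{"claw":-1,"travel":[0,0,0.3],"turn":0},{"claw":-1,"travel":[0,0,0.45],"turn":0},{"claw":-1,"travel":[0,0,0.54],"turn":0}]'
python3 -m inch '[{"claw":-1,"travel":[0.06,0.18,0],"turn":0},{"claw":-1,"travel":[0.12,0.36,0],"turn":0},{"claw":-1,"travel":[0.18,0.54,0],"turn":0},{"claw":-1,"travel":[0.24,0.72,0],"turn":0},{"claw":-1,"travel":[0.3,0.9,0],"turn":0}]'
python3 -m inch '[{"claw":-1,"travel":[0.06,0.2,0],"turn":0},{"claw":-1,"travel":[0.12,0.4,0],"turn":0},{"claw":-1,"travel":[0.18,0.6,0],"turn":0},{"claw":-1,"travel":[0.265,0.775,0],"turn":0},{"claw":-1,"travel":[0.265,0.775,0],"turn":0}]'
python3 -m inch '[{"claw":-1,"travel":[0,0,-0.1],"turn":0},{"claw":-1,"travel":[0,0,-0.3],"turn":0},{"claw":-1,"travel":[0,0,-0.5],"turn":0},{"claw":-1,"travel":[0,0,-0.65],"turn":0},{"claw":-1,"travel":[0,0,-0.75],"turn":0}]'
```

```text
clock: 8.75
position: [0.4731, -0.1046, 0.2505]
ee_rot: [0.002, 0.846, 0.533, 0.001]
contact_force: [0.1, -0.2, -1.7]
width: 0.0282
gripper_force: 108.8
clock: 9.25
position: [0.5324, 0.0772, 0.2479]
ee_rot: [0.0, 0.846, 0.533, -0.0]
contact_force: [0.8, -0.3, -3.2]
width: 0.0278
gripper_force: 108.9
clock: 9.75
position: [0.5869, 0.2357, 0.247]
ee_rot: [-0.001, 0.845, 0.535, 0.001]
contact_force: [-0.8, -0.4, -2.8]
width: 0.028
gripper_force: 108.9
clock: 10.25
position: [0.5833, 0.2298, 0.095]
ee_rot: [-0.001, 0.846, 0.533, -0.002]
contact_force: [-0.5, 0.7, -1.5]
width: 0.0277
gripper_force: 108.9
```

```bash
python3 - <<'E'
from h import *
save('side','s3.png',(185,140,385,290),4)
s=get_state();print(s['position'],s['contact_force'],s['clock'])
E
```

```text
[0.58177645 0.22931916 0.09231847] [-1.14813634 -0.69150436 -5.00249793] 10.3
```

View pics/s3.png

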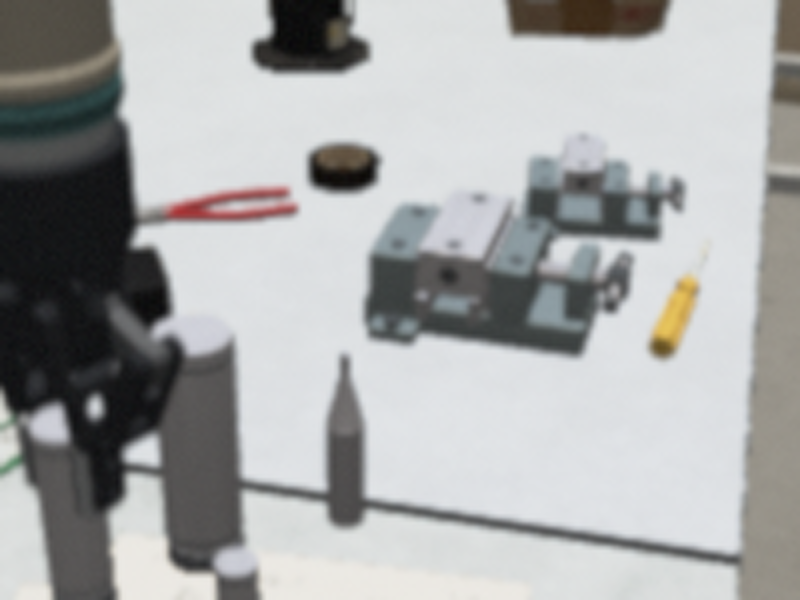

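The side view shows the block low between the jaws at (465,240) and the punch still standing at (346,440). Now I lower the bar gently.

```bash
python3 -m inch '[{"claw":-1,"travel":[0,0,-0.02],"turn":0},{"claw":-1,"travel":[0,0,-0.04],"turn":0},{"claw":-1,"travel":[0,0,-0.05],"turn":0},{"claw":-1,"travel":[0,0,-0.05],"turn":0}]'
python3 -m inch '[{"claw":-1,"travel":[0,0,-0.005],"turn":0},{"claw":-1,"travel":[0,0,-0.01],"turn":0},{"claw":-1,"travel":[0,0,-0.01],"turn":0}]'
```

```text
clock: 10.7
position: [0.5856, 0.2309, 0.0892]
ee_rot: [0.0, 0.846, 0.533, 0.001]
contact_force: [-0.1, 0.5, -1.7]
width: 0.0282
gripper_force: 108.8
clock: 11.0
position: [0.585, 0.2309, 0.0865]
ee_rot: [0.0, 0.846, 0.533, 0.0]
contact_force: [-0.1, 0.7, -2.4]
width: 0.0277
gripper_force: 108.8
```

```bash
python3 -m inch '[{"claw":-1,"travel":[0,0,-0.01],"turn":0},{"claw":-1,"travel":[0,0,-0.02],"turn":0},{"claw":-1,"travel":[0,0,-0.03],"turn":0},{"claw":-1,"travel":[0,0,-0.03],"turn":0}]'|egrep 'posi|cont'
for i in 1 2; do python3 -m inch '[{"claw":-1,"travel":[0,0,-0.004],"turn":0},{"claw":-1,"travel":[0,0,-0.004],"turn":0}]'|egrep 'posi|cont'; done
```

```text
position: [0.5847, 0.2308, 0.0798]
contact_force: [-0.5, 0.2, -3.1]
position: [0.585, 0.2308, 0.0794]
contact_force: [-0.1, -1.0, -2.1]
position: [0.585, 0.2308, 0.0787]
contact_force: [-0.7, -0.7, -2.3]
```

```bash
for i in 1 2 3; do python3 -m inch '[{"claw":-1,"travel":[0,0,-0.003],"turn":0},{"claw":-1,"travel":[0,0,-0.003],"turn":0}]'|egrep 'posi|cont'; done
```

```text
position: [0.5851, 0.2309, 0.0783]
contact_force: [-0.4, -0.1, -2.7]
position: [0.5851, 0.2309, 0.0782]
contact_force: [-0.5, 0.1, 3.1]
position: [0.5851, 0.2309, 0.0782]
contact_force: [-2.2, -0.1, 5.5]
```

```bash
python3 -m inch '[{"claw":-0.3,"travel":[0,0,0],"turn":0},{"claw":-0.2,"travel":[0,0,0],"turn":0},{"claw":-0.1,"travel":[0,0,0],"turn":0},{"claw":0.1,"travel":[0,0,0],"turn":0},{"claw":0.3,"travel":[0,0,0],"turn":0}]' 20
python3 -m inch '[{"claw":0.6,"travel":[0,0,0],"turn":0},{"claw":0.9,"travel":[0,0,0],"turn":0},{"claw":0.9,"travel":[0,0,0],"turn":0},{"claw":0.9,"travel":[0,0,0],"turn":0}]'
python3 -m inch '[{"claw":0.9,"travel":[0,0,0.05],"turn":0},{"claw":0.9,"travel":[0,0,0.15],"turn":0},{"claw":0.9,"travel":[0,0,0.35],"turn":0},{"claw":0.9,"travel":[0,0,0.55],"turn":0},{"claw":0.9,"travel":[0,0,0.75],"turn":0}]'
python3 -m inch '[{"claw":0.9,"travel":[0,0,0.1],"turn":0},{"claw":0.9,"travel":[-0.1,-0.2,0.1],"turn":0},{"claw":0.9,"travel":[-0.2,-0.4,0.1],"turn":0},{"claw":0.9,"travel":[-0.2,-0.4,0.1],"turn":0},{"claw":0.9,"travel":[-0.2,-0.4,0.1],"turn":0}]'
python3 - <<'E'
from h import *
save('side','s4.png',(150,170,400,340),3.2)
E
```

```text
clock: 12.9
position: [0.5851, 0.2308, 0.0766]
ee_rot: [0.0, 0.846, 0.533, -0.0]
contact_force: [0.4, -0.5, 0.8]
width: 0.0555
gripper_force: 0.0
clock: 13.3
position: [0.5851, 0.2308, 0.0769]
ee_rot: [0.0, 0.846, 0.533, 0.0]
contact_force: [-0.2, -0.1, -1.0]
width: 0.0812
gripper_force: 0.0
clock: 13.8
position: [0.5849, 0.2308, 0.2293]
ee_rot: [0.0, 0.846, 0.533, 0.0]
contact_force: [0.5, -0.8, 0.1]
width: 0.0809
gripper_force: 0.0
clock: 14.3
position: [0.545, 0.1504, 0.2481]
ee_rot: [0.0, 0.846, 0.533, 0.001]
contact_force: [0.5, 1.2, 0.7]
width: 0.0811
gripper_force: 0.0
```

View pics/s4.png

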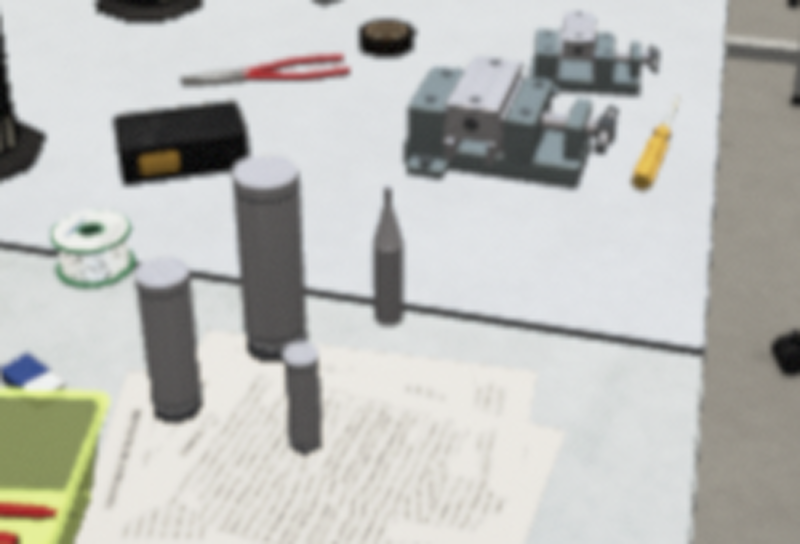

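The bar stands upright at (168,340), the punch is untouched at (388,260), the block is low in the vise, and the gripper is clear of everything.

```bash
python3 -c "
from rig import ticket
print(ticket.sign_off())"
```

```text
the job is handed in; nothing more can be done
None
```

The job is handed in: I tapped the block down with the bar's foot to a firm stop at the 68 mm seated height, stood the bar upright where it was and released it, and left the punch standing in place.

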